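# Shift the gear selector of a taxi gearbox from second to third

## Robot

A 6-joint arm with a two-finger parallel gripper is mounted at the origin on the work surface. World frame = base frame: x ahead of the robot, y to its left, z up, the work surface at z = 0. Lengths are in mm, angles in rad, forces in N, time in s.
With the tool pointing down it reaches from about 350 to 775 mm from the base axis. Payload 7.3 kg.
Tool frame: the origin (TCP) lies at the very end of the fingers, on their centre line; the grasp point (between the pads) lies 19 mm behind it; z points along the fingers, y is the line along which they close (so a half turn about z gives the same grasp; the last joint's range is limited). The gripper opens to 92 mm and grips with 3 to 60 N. Pads are 19 mm wide; open, the fingers measure 130 mm over their backs; the gripper's body (75 mm by 190 mm) begins 47 mm behind the grasp point.
Start: joints at [-1.406, 0.342, 1.524, -0, 1.275, -0.146], TCP at [160.578, -499.86, 226.741] pointing down, gripper open.
Joint ranges: [-2.53, 2.53], [-0.77, 2.02], [0.04, 2.7], [-1, 4.14], [0.28, 2.66], [-3.11, 3.11]. Speed limits (rad/s): [2.57, 2.57, 3.14, 3.14, 3.14, 3.14].

## Interface

Orientations are given as [roll, pitch, yaw] about the fixed x, y, z axes, in that order (R = Rz(yaw) Ry(pitch) Rx(roll)).
In Python, from plant import get_obs, capture, close_job gives the robot as it stands. The module is installed in compiled form; this text tells all that it offers.
- The arm moves only by the shell command python3 -m handwheel 'ROWS'. ROWS is JSON, a list of rows, each a list of 3 entries, a list of its own where there are three numbers: the turn, a rotation vector about the tool's x, y, z in degrees, then the shift along the tool's x, y, z in m, then the opening, from 0 (shut) to 1 (fully open). A call has 1 to 12 rows; each row is the pose to reach, as a shift and turn from the pose commanded when the call began, along the tool's axes at that moment; what a row does not reach only later rows make up. A row lasts 1/10 s, in which the tool goes at most 50 mm and 8.59 degrees, less where a joint would pass 70% of its speed; a pose out of reach is approached as far as the arm can. A call with a gripper value outside its range is refused whole. The fingers move at their own pace and stop on an object; the grip force is fixed at half the most. Time passes only in rows, so rows that repeat a pose let the fingers close. It gives the time, the measured TCP pose, the force, the opening and the grip force at its end, in the units of the state.
- get_obs(): the state, without advancing time (a new reading comes with each control period).
- capture(name): name is "side" or "top" or "wrist"; returns a dict with "image" (420x560x3 uint8, red, green, blue), "depth" (420x560 float32, mm along the optical axis (not along the pixel's ray), 0 where there is no reading), "fx", "fy", "cx", "cy" (pixels), "camera_from_world" (4x4, takes a point from world to camera coordinates). Camera axes: x right, y down, z forward; pixel columns grow to the right and rows downward; lengths in mm; the calibration is good to about 2 mm. The wrist camera is an equidistant fisheye: a pixel r from the principal point sees the ray r / f radians off the axis. A picture is of the moment at which its call begins.
- close_job(): hands the job in; it is judged then, once.
The state is a dict: "time": time; "joint_positions": joint angles; "dq": joint speeds; "tau": joint torques, N m; "tool_pos": TCP position; "tcp_rot": TCP orientation; "contact_force": force on the tool from outside, world axes, zero at the start; "moment": the same for the moment, N m; "grip_width": finger opening in mm; "finger_force": force on a finger pad.
Only numpy, scipy, OpenCV 4.12 (cv2) and the standard library are available. Lean on these libraries where they do the work, as an engineer would, in place of code of your own. Each camera call takes 0.05 s, during which the arm holds its last target. There are 200 camera calls.

## Task

Put the bench-mounted gear selector into third, as when checking the shift linkage: with the outside of closed fingers push the gearstick out of second (left near slot) into the cross channel, across to the right, then forward until it is fully home in third, the right-hand slot on the far side. Do not take the stick between the fingers, do not force it, do not run it into first (far left) or fourth (near right) on the way, and leave the loose parts around it alone. Finish with the hand clear of the stick, which stays where it is left.

Things in the scene. Friction and masses are not known exactly. Their poses are not given: they have to be found in the camera images.
- selector: The gear selector: a fixed grey steel box, 150 mm deep (x), 130 mm wide (y), 110 mm high, feet 170 mm wide at ledge level, with an aluminium gate plate on top and the gearstick standing out of it. Origin at the centre of its underside; x forward (away from the robot), y left, z up; turned about the vertical by up to 0.45 rad.
- gate (a point): Centre of the H gate, on the plate's top face, axes as selector. Cross channel along y: 20 mm wide, 66 mm long. Two slots along x, centred at y = +24 and -24 mm, 18 mm wide, from x = -36 to +36 mm; corners to the channel rounded. First = left ahead (+x), second = left behind, third = right ahead, fourth = right behind.
- knob (a point): Centre of the gearstick's black knob (32 mm diameter, 20 mm up and down from here), 170 mm along the 12 mm round rod from its pivot, which lies 80 mm below gate; 200 mm above the ledge when upright. z up along the stick. Travels about 50 mm to each side and 62 mm fore and back. Friction holds it where left, no spring; 2 to 3 N moves it.
- across (a joint): Sideways tilt of the gearstick in rad: 0 upright, positive to the right (-y of the gate). About -0.34 to -0.23 in the left slots, 0.23 to 0.34 in the right slots. Starts left.
- fore (a joint): Forward tilt of the gearstick in rad: 0 upright (middle of the cross channel), positive forward, away from the robot. The rod is free to cross between -0.05 and 0.05; the slot ends stop it at about +0.37 and -0.37. Starts behind, in second (-0.36 to -0.2).
- crank: Bystander: loose aluminium crank arm, 195 mm long along its x, 40 mm wide, 20 mm high, lying left of the selector. Origin at its underside, mid length.
- pedal: Bystander: loose black nylon platform pedal, 88 by 98 mm, 28 mm high, with a 30 mm steel axle stub along its +y, lying right of the selector. Origin at the centre of its underside.
- ratchet: Bystander: loose chrome ratchet handle, 205 mm long along its x, head (36 mm) at +x, 26 mm high (drive stub to 36 mm), lying beyond the selector. Origin at its underside, mid length.
Mind the look-alikes: they are no part of the job. There is more than one size of the selector; the one meant has the size given above.

How it is judged:
By the outcome, as a careful person would: the job done as asked, in the order asked, and still so for the second after the job is handed in, with the robot touching nothing.
It also fails if it takes over 69 s, if anything falls off the work surface, if the arm or the gripper's body presses on something with over 40 N, if the wrist force passes 120 N, or if a joint passes its speed limit or range.

## Working session

There is one attempt and no reset: what is moved stays moved. The work goes in short steps, Python scripts to look and compute and a shell command to move; the robot and the scene stay as the last step left them, time stands still between calls to the robot, and variables do not carry over. Pictures are saved under pics/ and viewed, at most 10 in all, crops included, and the job is handed in when it is done.

```bash
mkdir -p pics
cat > h.py <<'E'
import numpy as np,cv2
from plant import get_obs,capture,close_job
def cloud(c):
    v,u=np.mgrid[0:420,0:560]; d=c["depth"].astype(float)
    P=np.stack([(u-c["cx"])/c["fx"]*d,(v-c["cy"])/c["fy"]*d,d],-1)
    T=np.linalg.inv(c["camera_from_world"]); W=P@T[:3,:3].T+T[:3,3]
    W[d==0]=np.nan; return W
E
python3 - <<'E'
from h import *
for n in("top","side"):
    c=capture(n); np.savez(f"{n}.npz",**c); cv2.imwrite(f"pics/{n}.png",c["image"][:,:,::-1])
print(get_obs())
E
```

```text
{'time': 0.1, 'joint_positions': array([-1.40601554e+00,  3.42655806e-01,  1.52489902e+00, -4.86235951e-05,
        1.27537547e+00, -1.46007285e-01]), 'dq': array([-0.00083841, -0.0020148 , -0.00212716, -0.00097494,  0.00078323,
       -0.00155445]), 'tau': array([ 1.78805050e-03, -4.32003558e+01, -2.44694084e+01,  7.18938396e-02,
        5.26108558e-02, -5.86471697e-05]), 'tool_pos': array([ 160.49547246, -499.50136461,  226.12086116]), 'tcp_rot': array([-3.14026248e+00, -1.48608197e-04,  3.10802160e-01]), 'contact_force': array([-0.61162262, -0.49981509,  0.05373114]), 'moment': array([ 0.02805191, -0.061042  ,  0.0261917 ]), 'finger_force': 0.0, 'grip_width': 92.00990928119862}
```

View pics/top.png

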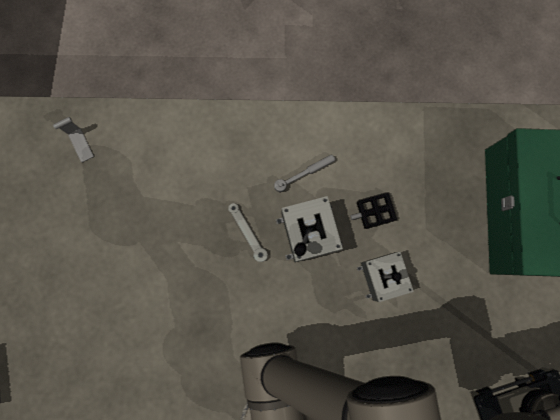

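View pics/side.png

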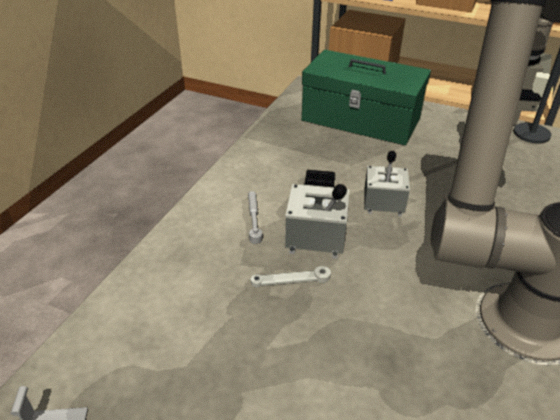

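The top view shows the larger selector at about (313,229), with its knob at (300,249) in second. The crank is at (249,233), the ratchet at (306,172), the pedal at (377,210), and a smaller look-alike selector at (390,276). Next I'll measure them.

Run:
```python
from h import *
c=dict(np.load("top.npz")); W=cloud(c); im=c["image"].astype(int)
x,y,z=W[...,0],W[...,1],W[...,2]
v,u=np.mgrid[0:420,0:560]
print("pix scale",W[229,340],W[249,300],W[276,390],W[229,313])
R=(u>265)&(u<352)&(v>185)&(v<272)
m=R&(abs(z-112)<8)
P=W[m][:,:2].astype(np.float32); r=cv2.minAreaRect(P); print("plate z",np.median(z[m]),r,cv2.boxPoints(r).tolist())
k=R&(z>165); K=W[k]; print("knob",k.sum(),K.mean(0),K.max(0),K.min(0))
for n,(a,b,cc,d) in dict(crank=(222,275,198,268),ratchet=(268,342,148,194),pedal=(347,402,188,232),small=(355,420,245,305)).items():
    m=(u>a)&(u<b)&(v>cc)&(v<d)&(z>(8 if n!='small' else 60)); q=W[m]; print(n,cv2.minAreaRect(q[:,:2].astype(np.float32)),q[:,2].max(),q.min(0),q.max(0))
s=dict(np.load("side.npz")); W2=cloud(s)
k=(W2[...,2]>165)&(np.hypot(W2[...,0]-np.median(K[:,0]),W2[...,1]-np.median(K[:,1]))<60); q=W2[k];print("side knob",k.sum(),q.mean(0),q.min(0),q.max(0))
```

```text
pix scale [ 552.70237303 -167.53638981    3.29359085] [479.57537395 -38.35941582 203.35712994] [ 416.14679193 -286.10672627  106.40314317] [547.70343717 -84.38521337  39.9991852 ]
plate z 110.00091501967518 ((543.32666015625, -75.5970687866211), (150.0560302734375, 130.68374633789062), 15.530128479003906) [[453.5429992675781, -32.72922134399414], [488.5328674316406, -158.6416778564453], [633.1103515625, -118.46492004394531], [598.1204833984375, 7.447540283203125]]
knob 148 [480.49978166 -39.45688465 199.3620498 ] [498.5520168  -23.57851285 209.72230009] [464.77799215 -57.41516563 179.95514877]
crank ((548.8589477539062, 106.09953308105469), (123.38987731933594, 185.0928955078125), 87.97552490234375) 26.62562812869737 [454.85137078  41.17377365   8.00886382] [639.16813923 165.44649146  26.62562813]
ratchet ((738.2904052734375, -50.617340087890625), (69.51585388183594, 202.58193969726562), 31.60715675354004) 39.376412957575894 [ 657.82307786 -152.53881674    8.09932649] [788.34470395  26.92618913  39.37641296]
pedal ((605.0322265625, -260.1740417480469), (87.84498596191406, 128.73086547851562), 16.34273338317871) 33.10353296869289 [ 555.23840674 -332.98441755    8.11617163] [ 662.09841542 -197.63025262   33.10353297]
small ((415.96875, -290.63031005859375), (114.31400299072266, 101.09896850585938), 17.280471801757812) 170.88653203452532 [ 347.50492934 -353.91859318   60.18836407] [ 485.09054635 -227.19153537  170.88653203]
side knob 189 [478.85613312 -28.91328074 191.84359536] [462.90762945 -47.32315679 167.18729928] [498.29483575 -17.62621768 206.86448699]
```

Gate centre is (543,-76), yaw 0.271. The plate measures 150x131 at z=110, which matches the selector described. The knob sits in gate axes at about (-51,+51). Tool x is already close to gate x, so I'll turn 2.3°, raise the tool and close the fingers.

```bash
cat >> h.py <<'E'
G=np.array([543.3,-75.6]); A=np.deg2rad(15.53); M=np.array([[np.cos(A),np.sin(A)],[-np.sin(A),np.cos(A)]])
def gate():
    o=get_obs(); p=np.array(o["tool_pos"])
    print("gate xy",(M@(p[:2]-G)).round(1),"z",p[2].round(1),"rot",np.round(o["tcp_rot"],3),"F gate",(M@o["contact_force"][:2]).round(1),"Fz",round(o["contact_force"][2],1),"w",round(o["grip_width"],1),"t",o["time"])
def knob():
    c=capture("top"); W=cloud(c); g=(W[...,:2]-G)@M.T
    k=(W[...,2]>160)&(W[...,2]<222)&(abs(g[...,0])<85)&(abs(g[...,1])<85)
    print("knob px",k.sum(),"gate",np.r_[np.median(g[k],0),np.nanmax(W[k][:,2])].round(1) if k.any() else None, "ext",g[k].min(0).round(),g[k].max(0).round())
    return c
E
python3 -m handwheel '[[[0,0,1.2],[0,0,-0.01],0],[[0,0,2.3],[0,0,-0.02],0],[[0,0,2.3],[0,0,-0.034],0],[[0,0,2.3],[0,0,-0.034],0],[[0,0,2.3],[0,0,-0.034],0],[[0,0,2.3],[0,0,-0.034],0],[[0,0,2.3],[0,0,-0.034],0],[[0,0,2.3],[0,0,-0.034],0]]'
python3 -c "from h import *; gate()"
```

```text
time: 0.9
tool_pos: [160.5, -499.7, 260.3]
tcp_rot: [-3.141, -0.0, 0.271]
contact_force: [-0.6, -0.3, 0.3]
grip_width: 32.6
finger_force: 0.0
gate xy [-482.3 -306.1] z 260.3 rot [-3.141 -0.     0.271] F gate [-0.6 -0.1] Fz 0.3 w 32.6 t 0.9
```

```bash
python3 -m handwheel '[[[0,0,0],[0.02,-0.018,0],0],[[0,0,0],[0.05,-0.046,0],0],[[0,0,0],[0.085,-0.079,0],0],[[0,0,0],[0.12,-0.111,0],0],[[0,0,0],[0.155,-0.144,0],0],[[0,0,0],[0.19,-0.176,0],0],[[0,0,0],[0.225,-0.209,0],0],[[0,0,0],[0.26,-0.241,0],0],[[0,0,0],[0.295,-0.274,0],0],[[0,0,0],[0.33,-0.306,0],0],[[0,0,0],[0.36,-0.334,0],0],[[0,0,0],[0.382,-0.357,0],0]]'
python3 -m handwheel '[[[0,0,0],[0,0,0.02],0],[[0,0,0],[0,0,0.04],0],[[0,0,0],[0,0,0.06],0],[[0,0,0],[0,0,0.08],0],[[0,0,0],[0,0,0.09],0],[[0,0,0],[0,0,0.09],0],[[0,0,0],[0,0,0.09],0]]'
python3 - <<'E'
from h import *
gate(); c=knob(); a=c["image"][150:320,200:440,::-1]; s=capture("side")["image"][120:300,220:460,::-1]
cv2.imwrite("pics/a.png",np.hstack([cv2.resize(a,(400,300)),cv2.resize(s,(400,300))]))
E
```

```text
time: 2.1
tool_pos: [434.1, -51.5, 260.6]
tcp_rot: [-3.142, -0.0, 0.272]
contact_force: [0.4, -0.2, -0.5]
grip_width: 0.6
finger_force: 0.0
time: 2.8
tool_pos: [433.6, -53.9, 171.2]
tcp_rot: [3.141, -0.001, 0.271]
contact_force: [-0.3, -0.3, 0.4]
grip_width: 0.7
finger_force: 0.0
gate xy [-99.9  50.3] z 171.2 rot [ 3.141e+00 -1.000e-03  2.710e-01] F gate [-0.3 -0.2] Fz 0.4 w 0.7 t 2.8Traceback (most recent call last):
  File "<stdin>", line 2, in <module>
  File "h.py", line 15, in knob
    print("knob px",k.sum(),"gate",np.r_[np.median(g[k],0),np.nanmax(W[k][:,2])].round(1) if k.any() else None, "ext",g[k].min(0).round(),g[k].max(0).round())
                                                                                                                      ~~~~~~~~^^^
    return umr_minimum(a, axis, None, out, keepdims, initial, where)
ValueError: zero-size array to reduction operation minimum which has no identity
```

```bash
cat >> h.py <<'E'
def knob(n="side",c=None):
    c=c or capture(n); W=cloud(c); g=(W[...,:2]-G)@M.T; im=c["image"].astype(int)
    k=(W[...,2]>160)&(W[...,2]<222)&(abs(g[...,0])<85)&(abs(g[...,1])<85)&(im.max(-1)<60)
    if k.sum()<20: print("no knob",k.sum()); return c
    print("knob px",k.sum(),"x",np.percentile(g[k][:,0],[2,50,98]).round(1),"y",np.percentile(g[k][:,1],[2,50,98]).round(1),"ztop",np.percentile(W[k][:,2],98).round(1))
    return c
def shot(f):
    a=capture("top")["image"][150:320,200:440,::-1]; s=knob()["image"][120:300,220:460,::-1]
    cv2.imwrite(f"pics/{f}.png",np.hstack([cv2.resize(a,(400,300)),cv2.resize(s,(400,300))]))
E
python3 - <<'E'
from h import *
for n in("top","side"): knob(n,dict(np.load(n+".npz")))
print(np.linalg.inv(np.load("side.npz")["camera_from_world"])[:3,3])
gate(); shot("b")
E
```

```text
knob px 136 x [-65.4 -50.6 -35.6] y [36.8 52.6 67. ] ztop 208.1
knob px 159 x [-62.1 -47.8 -35.2] y [50.4 63.9 72.1] ztop 205.0
[215.20634869 927.97124435 946.58152625]
gate xy [-99.7  50.2] z 171.5 rot [ 3.141e+00 -1.000e-03  2.710e-01] F gate [-0.1 -0.1] Fz -0.7 w 0.6 t 2.85
knob px 149 x [-60.6 -47.6 -35.2] y [50.5 63.9 71. ] ztop 204.5
```

View pics/b.png

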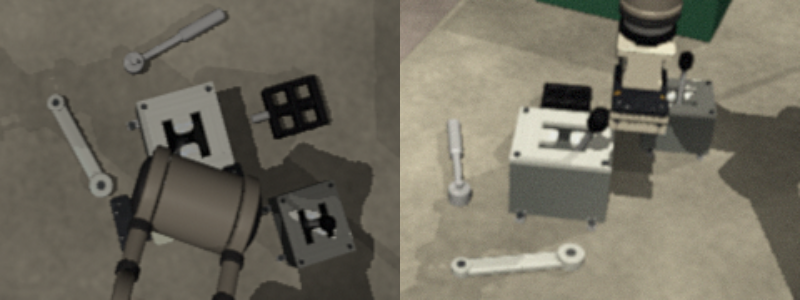

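The side view shows the knob at (598,120) with the closed fingers standing just behind it, clear. I'll push forward now, stopping short to check.

```bash
python3 -m handwheel '[[[0,0,0],[0.008,0,0],0],[[0,0,0],[0.016,0,0],0],[[0,0,0],[0.022,0,0],0],[[0,0,0],[0.028,0,0],0],[[0,0,0],[0.034,0,0],0],[[0,0,0],[0.040,0,0],0],[[0,0,0],[0.046,0,0],0],[[0,0,0],[0.052,0,0],0],[[0,0,0],[0.058,0,0],0],[[0,0,0],[0.064,0,0],0],[[0,0,0],[0.067,0,0],0],[[0,0,0],[0.067,0,0],0]]'
python3 -c "
from h import *
gate(); knob()"
```

```text
time: 4.15
tool_pos: [498.3, -35.7, 170.6]
tcp_rot: [3.141, -0.0, 0.271]
contact_force: [-1.3, -0.9, 0.2]
grip_width: 0.4
finger_force: 0.7
gate xy [-32.7  50.5] z 170.6 rot [ 3.141 -0.     0.271] F gate [-1.5 -0.5] Fz 0.2 w 0.4 t 4.15
no knob 9
```

Run:
```python
from h import *
c=capture("side");W=cloud(c);g=(W[...,:2]-G)@M.T
k=(W[...,2]>165)&(W[...,2]<225)&(g[...,0]>-22)&(g[...,0]<85)&(abs(g[...,1])<85)
print(k.sum(),np.percentile(g[k],[2,50,98],axis=0).round(1),np.percentile(W[k][:,2],98),np.median(c["image"][k],0))
cv2.imwrite("pics/c.png",cv2.resize(c["image"][120:300,220:460,::-1],(600,450)))
```

```text
12 [[-13.9  54.7]
 [ -4.1  66.8]
 [  1.6  74.2]] 191.76493244199477 [61.  58.5 53. ]
```

View pics/c.png

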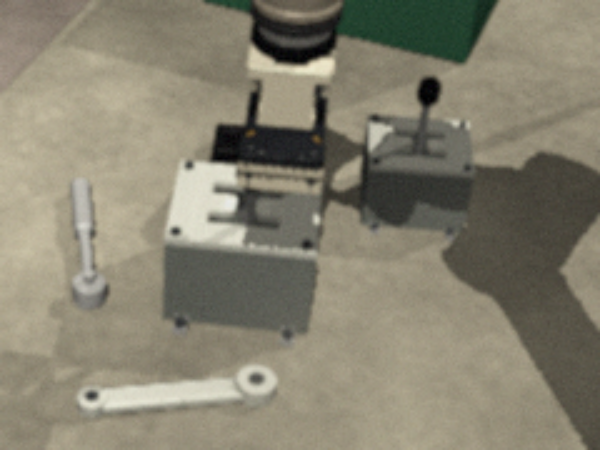

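The gripper hides the knob in this view. By geometry it's at x of about -7, so I'll push 6 mm more, back off and look.

```bash
python3 -m handwheel '[[[0,0,0],[0.003,0,0],0],[[0,0,0],[0.006,0,0],0],[[0,0,0],[0.006,0,0],0],[[0,0,0],[-0.01,0,0],0],[[0,0,0],[-0.04,0,0],0],[[0,0,0],[-0.065,0,0],0],[[0,0,0],[-0.065,0,0],0]]'
python3 -c "
from h import *
gate(); knob()"
```

```text
time: 4.95
tool_pos: [433.2, -53.4, 170.7]
tcp_rot: [-3.141, 0.001, 0.27]
contact_force: [-0.5, 0.2, -0.4]
grip_width: 0.2
finger_force: 0.0
gate xy [-100.2   50.9] z 170.7 rot [-3.141e+00  1.000e-03  2.700e-01] F gate [-0.4  0.4] Fz -0.4 w 0.2 t 4.95
knob px 167 x [-13.6  -0.6  12.6] y [50.2 66.5 74. ] ztop 212.6
```

Knob x is about -2 and it's still on the left, so it's in the cross channel. Next I'll go up and round to its left side.

```bash
python3 -m handwheel '[[[0,0,0],[0,-0.01,-0.025],0],[[0,0,0],[0,-0.03,-0.06],0],[[0,0,0],[0.02,-0.053,-0.08],0],[[0,0,0],[0.05,-0.053,-0.08],0],[[0,0,0],[0.08,-0.053,-0.08],0],[[0,0,0],[0.098,-0.053,-0.08],0],[[0,0,0],[0.098,-0.053,-0.07],0],[[0,0,0],[0.098,-0.053,-0.04],0],[[0,0,0],[0.098,-0.053,-0.015],0],[[0,0,0],[0.098,-0.053,0],0],[[0,0,0],[0.098,-0.053,0],0],[[0,0,0],[0.098,-0.053,0],0]]'
python3 - <<'E'
from h import *
gate(); shot("d")
E
```

```text
time: 6.2
tool_pos: [515.4, 24.0, 170.8]
tcp_rot: [3.142, 0.0, 0.271]
contact_force: [-0.1, -0.3, -0.4]
grip_width: 0.3
finger_force: 0.0
gate xy [ -0.2 103.5] z 170.8 rot [3.142 0.    0.271] F gate [-0.1 -0.2] Fz -0.4 w 0.3 t 6.2
no knob 0
```

View pics/d.png

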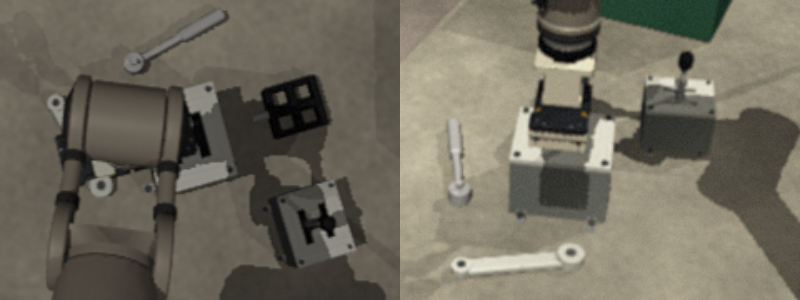

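The fingers stand to the left of the knob, with nothing touching. I'll push right in two stages and check the force between them.

```bash
python3 -m handwheel '[[[0,0,0],[0,0.007,0],0],[[0,0,0],[0,0.013,0],0],[[0,0,0],[0,0.019,0],0],[[0,0,0],[0,0.025,0],0],[[0,0,0],[0,0.031,0],0],[[0,0,0],[0,0.037,0],0],[[0,0,0],[0,0.043,0],0],[[0,0,0],[0,0.049,0],0],[[0,0,0],[0,0.055,0],0],[[0,0,0],[0,0.061,0],0]]'
python3 -c "
from h import *
gate(); knob('top')"
```

```text
time: 7.3
tool_pos: [531.8, -35.3, 170.6]
tcp_rot: [3.141, 0.0, 0.271]
contact_force: [-0.9, 2.7, 1.5]
grip_width: 0.2
finger_force: 1.3
gate xy [-0.3 41.9] z 170.6 rot [3.141 0.    0.271] F gate [-0.1  2.8] Fz 1.5 w 0.2 t 7.3
no knob 0
```

```bash
python3 -m handwheel '[[[0,0,0],[0,0.006,0],0],[[0,0,0],[0,0.012,0],0],[[0,0,0],[0,0.018,0],0],[[0,0,0],[0,0.024,0],0],[[0,0,0],[0,0.030,0],0],[[0,0,0],[0,0.036,0],0],[[0,0,0],[0,0.041,0],0],[[0,0,0],[0,0.046,0],0],[[0,0,0],[0,0.050,0],0],[[0,0,0],[0,0.053,0],0],[[0,0,0],[0,0.053,0],0]]'
python3 -m handwheel '[[[0,0,0],[0,-0.02,0],0],[[0,0,0],[0,-0.06,0],0],[[0,0,0],[0,-0.09,0],0],[[0,0,0],[0,-0.09,0],0]]'
python3 -c "
from h import *
gate(); knob('top'); knob('side')"
```

```text
time: 8.45
tool_pos: [546.0, -86.3, 170.6]
tcp_rot: [3.141, 0.0, 0.27]
contact_force: [-0.0, 1.3, -0.5]
grip_width: 0.3
finger_force: 0.6
time: 8.85
tool_pos: [521.1, 3.6, 171.2]
tcp_rot: [3.142, -0.0, 0.274]
contact_force: [0.5, -0.5, 0.5]
grip_width: 0.4
finger_force: 0.0
gate xy [-0.2 82.2] z 171.2 rot [ 3.142 -0.     0.274] F gate [ 0.4 -0.6] Fz 0.5 w 0.4 t 8.85
knob px 152 x [-16.   -2.5  11.7] y [-60.7 -43.9 -30.4] ztop 217.4
no knob 0
```

The knob is at gate (-2,-45), which is an across tilt of about 0.27, in line with the right slots. I'll move round behind it.

```bash
python3 -m handwheel '[[[0,0,0],[0,0,-0.04],0],[[0,0,0],[-0.02,0,-0.08],0],[[0,0,0],[-0.052,0.02,-0.08],0],[[0,0,0],[-0.052,0.055,-0.08],0],[[0,0,0],[-0.052,0.09,-0.08],0],[[0,0,0],[-0.052,0.115,-0.08],0],[[0,0,0],[-0.052,0.128,-0.08],0],[[0,0,0],[-0.052,0.128,-0.06],0],[[0,0,0],[-0.052,0.128,-0.03],0],[[0,0,0],[-0.052,0.128,-0.01],0],[[0,0,0],[-0.052,0.128,0],0],[[0,0,0],[-0.052,0.128,0],0]]'
python3 -c "
from h import *
gate(); knob()"
```

```text
time: 10.15
tool_pos: [505.4, -136.3, 169.7]
tcp_rot: [-3.14, 0.002, 0.27]
contact_force: [-0.2, 0.0, 0.3]
grip_width: 0.4
finger_force: 0.0
gate xy [-52.7 -48.3] z 169.7 rot [-3.14e+00  2.00e-03  2.70e-01] F gate [-0.2  0.1] Fz 0.3 w 0.4 t 10.15
knob px 164 x [-11.3   0.1  13. ] y [-52.9 -33.3 -25.2] ztop 214.5
```

```bash
python3 -m handwheel '[[[0,0,0],[0.01,0,0],0],[[0,0,0],[0.018,0,0],0],[[0,0,0],[0.025,0,0],0],[[0,0,0],[0.032,0,0],0],[[0,0,0],[0.039,0,0],0],[[0,0,0],[0.046,0,0],0],[[0,0,0],[0.053,0,0],0],[[0,0,0],[0.06,0,0],0],[[0,0,0],[0.066,0,0],0],[[0,0,0],[0.072,0,0],0],[[0,0,0],[0.077,0,0],0],[[0,0,0],[0.08,0,0],0]]'
python3 -c "from h import *; gate()"
python3 -m handwheel '[[[0,0,0],[0.002,0,0],0],[[0,0,0],[0.004,0,0],0],[[0,0,0],[0.005,0,0],0],[[0,0,0],[0.005,0,0],0]]'
python3 -c "from h import *; gate()"
```

```text
time: 11.4
tool_pos: [583.4, -114.7, 170.5]
tcp_rot: [-3.141, 0.0, 0.271]
contact_force: [-2.5, -0.5, -1.6]
grip_width: 0.6
finger_force: 1.3
gate xy [ 28.1 -48.4] z 170.5 rot [-3.141  0.     0.271] F gate [-2.5  0.2] Fz -1.6 w 0.6 t 11.4
time: 11.8
tool_pos: [586.1, -113.9, 170.2]
tcp_rot: [-3.141, 0.004, 0.271]
contact_force: [-8.3, -2.1, -1.0]
grip_width: 0.7
finger_force: 4.3
gate xy [ 31.  -48.3] z 170.2 rot [-3.141  0.004  0.271] F gate [-8.6  0.2] Fz -1.0 w 0.7 t 11.8
```

The force rose to 8.6 N and the tool stopped short of its command, which suggests the slot end. I'll back off and check.

```bash
python3 -m handwheel '[[[0,0,0],[-0.01,0,0],0],[[0,0,0],[-0.04,0,0],0],[[0,0,0],[-0.08,0,0],0],[[0,0,0],[-0.12,0,-0.02],0],[[0,0,0],[-0.15,0,-0.06],0],[[0,0,0],[-0.17,0.03,-0.09],0],[[0,0,0],[-0.17,0.07,-0.09],0],[[0,0,0],[-0.17,0.11,-0.09],0],[[0,0,0],[-0.17,0.15,-0.09],0],[[0,0,0],[-0.17,0.18,-0.09],0],[[0,0,0],[-0.17,0.18,-0.09],0],[[0,0,0],[-0.17,0.18,-0.09],0]]'
python3 - <<'E'
from h import *
gate(); knob("top"); shot("e")
c=capture("top");W=cloud(c);g=(W[...,:2]-G)@M.T
k=(W[...,2]>182)&(W[...,2]<222)&(abs(g[...,0]-55)<35)&(abs(g[...,1]+48)<30)
q=np.c_[g[k],W[k][:,2]]
# rod axis tilt: fit z-along-stick through pivot -> knob direction
d=np.median(q,0)-[0,0,30];print("med",d, "fore",np.arctan2(d[0],d[2]),"across",np.arctan2(-d[1],d[2]))
E
```

```text
time: 13.0
tool_pos: [472.2, -332.7, 260.9]
tcp_rot: [3.141, -0.001, 0.27]
contact_force: [0.8, 0.6, -0.5]
grip_width: 0.5
finger_force: 0.0
gate xy [-137.4 -228.7] z 260.9 rot [ 3.141e+00 -1.000e-03  2.700e-01] F gate [0.9 0.4] Fz -0.5 w 0.5 t 13.0
knob px 149 x [42.2 56.4 71.9] y [-55.6 -40.5 -27.4] ztop 207.3
knob px 159 x [44.6 58.4 74.4] y [-49.8 -30.7 -22.6] ztop 204.8
med [ 56.62104597 -42.0819439  169.23644323] fore 0.3228610642219648 across 0.24371491887593852
```

View pics/e.png

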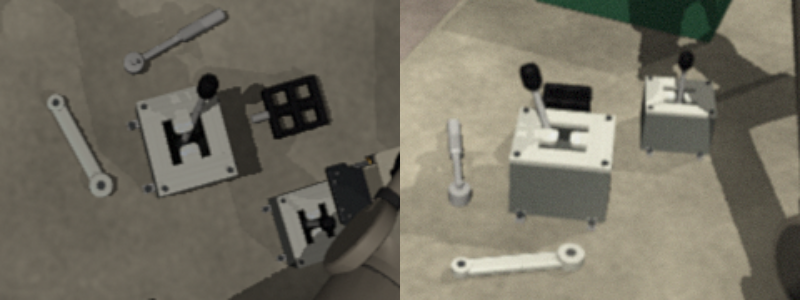

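The knob is in third at about (57,-41), a fore tilt of about 0.35, and the loose parts haven't moved. The stop is at about 0.37, so I'll press once more, gently in small steps, to make sure it's fully home.

```bash
python3 -m handwheel '[[[0,0,0],[0.02,-0.03,0],0],[[0,0,0],[0.04,-0.07,0],0],[[0,0,0],[0.06,-0.11,0],0],[[0,0,0],[0.08,-0.15,0],0],[[0,0,0],[0.11,-0.18,0],0],[[0,0,0],[0.137,-0.185,0.02],0],[[0,0,0],[0.147,-0.185,0.05],0],[[0,0,0],[0.147,-0.185,0.08],0],[[0,0,0],[0.147,-0.185,0.092],0],[[0,0,0],[0.155,-0.185,0.092],0],[[0,0,0],[0.162,-0.185,0.092],0],[[0,0,0],[0.162,-0.185,0.092],0]]'
python3 -c "from h import *; gate()"
for i in 1 2; do python3 -m handwheel '[[[0,0,0],[0.002,0,0],0],[[0,0,0],[0.003,0,0],0],[[0,0,0],[0.003,0,0],0]]' >/dev/null; python3 -c "from h import *; gate()"; done
```

```text
time: 14.4
tool_pos: [580.7, -111.0, 170.6]
tcp_rot: [3.139, -0.004, 0.271]
contact_force: [0.4, -0.2, 0.4]
grip_width: 0.5
finger_force: 0.0
gate xy [ 26.5 -44.1] z 170.6 rot [ 3.139 -0.004  0.271] F gate [ 0.4 -0.3] Fz 0.4 w 0.5 t 14.4
gate xy [ 27.9 -43.7] z 169.2 rot [ 3.141e+00 -1.000e-03  2.710e-01] F gate [ 0.4 -0.9] Fz -0.1 w 0.6 t 14.7
gate xy [ 30.3 -43.6] z 168.7 rot [3.141e+00 1.000e-03 2.710e-01] F gate [-3.3 -0.2] Fz 1.8 w 0.5 t 15.0
```

```bash
python3 -m handwheel '[[[0,0,0],[0.001,0,0],0],[[0,0,0],[0.002,0,0],0],[[0,0,0],[0.002,0,0],0],[[0,0,0],[0.002,0,0],0]]' >/dev/null; python3 -c "from h import *; gate()"
python3 -m handwheel '[[[0,0,0],[0.001,0,0],0],[[0,0,0],[0.002,0,0],0],[[0,0,0],[0.002,0,0],0],[[0,0,0],[0.002,0,0],0]]' >/dev/null; python3 -c "from h import *; gate()"
```

```text
gate xy [ 31.2 -43.6] z 168.5 rot [-3.141  0.004  0.271] F gate [-8.5 -1.8] Fz 3.6 w 0.7 t 15.4
gate xy [ 31.9 -43.6] z 168.4 rot [-3.141  0.006  0.27 ] F gate [-11.6  -1.5] Fz 4.2 w 0.3 t 15.8
```

The force climbs while the tool hardly advances, at the same place as before, so this is the end stop and the stick is fully home. I'll back away and verify.

```bash
python3 -m handwheel '[[[0,0,0],[-0.01,0,0],0],[[0,0,0],[-0.04,0,0],0],[[0,0,0],[-0.08,0,0],0],[[0,0,0],[-0.12,0,-0.02],0],[[0,0,0],[-0.15,0,-0.06],0],[[0,0,0],[-0.17,0.03,-0.09],0],[[0,0,0],[-0.17,0.07,-0.09],0],[[0,0,0],[-0.17,0.11,-0.09],0],[[0,0,0],[-0.17,0.15,-0.09],0],[[0,0,0],[-0.17,0.18,-0.09],0],[[0,0,0],[-0.17,0.18,-0.09],0],[[0,0,0],[-0.17,0.18,-0.09],0]]' >/dev/null
python3 -c "
from h import *
gate(); knob('top'); knob()"
```

```text
gate xy [-135.4 -223.4] z 258.2 rot [-3.141 -0.     0.27 ] F gate [-0.2  0.1] Fz -0.0 w 0.4 t 17.0
knob px 151 x [42.9 57.2 74.8] y [-55.5 -40.7 -27.1] ztop 208.0
knob px 155 x [46.  58.9 75.1] y [-48.4 -30.4 -22.2] ztop 205.0
```

The knob is at about (58,-41), which is the end of the third slot, and the hand is clear.

```bash
python3 -c "
from h import *
print(close_job())"
```

```text
the job is handed in; nothing more can be done
None
```

The gearstick is in third, pushed against its end stop (peak push reading about 12 N) and left there with the hand clear; no loose part was seen to move, and the job was handed in at about 17 s.

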